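# Open the new candle: brace the jar in its stand and unscrew the lid

## Task

Set the white candle jar, with its brass lid still screwed on, all the way down into the square well of the dark wooden stand, so that the stand keeps it from turning. Then unscrew the tight lid anticlockwise (seen from above) until its thread lets go, lift it straight off and finish with the program still holding the lid level, one to four centimetres clear above the middle of the jar's mouth, while the jar stays in the well. Do not tip the jar over and leave everything else on the table where it is.

Things in the scene. Friction and masses are not known exactly. Their poses are not given: they have to be found in the camera images.
- lid_mid (a point): Centre, half-way up, of the round brass screw lid (60 mm diameter, 21 mm high, knurled rim, 60 g). z points up out of its top. It starts screwed on the jar, this point 79.5 mm above the jar's underside. To turn it, grip it firmly (about 40 N) across its diameter at this height. While screwed on, it can carry the jar.
- lid: The same lid; origin at the centre of its lower edge. It turns level (no rise) against 0.3 to 0.45 N m of friction from a seal that presses it up with 14 N. Fully tight, x axes of lid and jar agree; turned 48 to 94 degrees anticlockwise from there it is free and lifts straight off (a stop follows). It starts 0 to 14 degrees from tight: a turn of 50 to 78 degrees against the jar frees it.
- jar_mid (a point): Point on the axis of the white ceramic candle jar, 42 mm above its underside. z up; x and y square to the sides of its foot. The foot is 64 mm square, 20 mm high (its lowest 4 mm 60 mm square); above it a round body, 56 mm diameter, blue band, then a neck; rim 84 mm above the underside.
- jar: The same jar; origin at the centre of its underside. Jar and lid together weigh 0.3 to 0.5 kg. Standing loose on the table, the jar turns along with the lid.
- jar_rim (a point): Centre of the jar's mouth (84 mm above the jar's underside), axes as the jar. With the lid on it lies hidden inside, 4.5 mm above the lid's centre.
- well_floor (a point): Centre of the floor of the square well in the dark wooden stand, a fixed block 130 mm square, 32 mm high. Well 69 mm square, 20 mm deep, 3 mm chamfer at its mouth; cork-lined floor 12 mm above the table. z up, x and y square to its sides. The jar's foot fits at any of four quarter turns, its underside on this floor, and can then turn at most 4.5 degrees either way.
- remote: Bystander: black remote control 45 x 165 x 18 mm lying on the table. Origin: centre of its underside.
- mug: Bystander: blue ceramic mug, 84 mm diameter, 85 mm high. Origin: centre of its underside.
- coasters: Bystander: stack of round wooden coasters in a square holder, 112 x 112 x 58 mm. Origin: centre of its underside.
- glasses: Bystander: folded round spectacles, about 65 x 125 x 8 mm. Origin: centre of their underside.
- matchbox: Bystander: matchbox with a dark blue top, 36 x 56 x 17 mm. Origin: centre of its underside.
- bowl: Bystander: terracotta bowl, 110 mm diameter, 45 mm high. Origin: centre of its underside.
- tealight: Bystander: green glass tealight, 72 mm diameter, 46 mm high. Origin: centre of its underside.
Things that resemble listed ones, but are neither listed nor needed, are in the scene too. Leave any pink look-alike of the jar alone.

How it is judged:
By the outcome, as a careful person would: the job done as asked, in the order asked, and still so for the second after the job is handed in, while the arm keeps its last pose, push and grip.
It also fails if it takes over 45 s, if anything falls off the work surface, if the arm or the gripper's body presses on something with over 40 N, if the wrist force passes 120 N, or if a joint passes its speed limit or range.

## Robot

A 6-joint arm with a two-finger parallel gripper is mounted at the origin on the work surface. World frame = base frame: x ahead of the robot, y to its left, z up, the work surface at z = 0. Lengths are in m, angles in rad, forces in N, time in s.
With the tool pointing down it reaches from about 0.35 to 0.975 m from the base axis. Payload 4.9 kg.
Tool frame: the origin (TCP) lies midway between the tips of the shut fingers; the grasp point (between the pads) lies 19 mm behind it; z points along the fingers, y is the line along which they close (so a half turn about z gives the same grasp; the last joint's range is limited). The gripper opens to 85 mm and grips with 20 to 120 N. Pads are 22 mm wide; open, the fingers measure 114 mm over their backs; the gripper's body (76 mm by 85 mm) begins 54 mm behind the grasp point. The pads swing forward as they close: fully open they stand 13 mm farther back than shut.
Start: joints at [0.988, 0.053, 1.613, -0, 1.476, -0.119], TCP at [0.28, 0.559, 0.231] pointing down, gripper open.
Joint ranges: [-3.01, 3.01], [-1.01, 2.22], [0.06, 2.58], [-1.02, 4.17], [0.09, 2.62], [-3.14, 3.14]. Speed limits (rad/s): [2.57, 2.57, 3.14, 3.14, 3.14, 3.14].

## Interface

Orientations are given as a rotation vector (axis times angle).
In Python, from station import ctrl gives the robot as it stands.
- The arm moves only by the tool carry_out, never from a script. Its argument "moves" is a list of rows, each an object of numbers: "x", "y", "z": the shift along the tool's x, y, z in units of 25 mm (1.0 is 25 mm); "turn": the turn about the tool's z in rad. In form: [{"x": .., "y": .., "z": .., "turn": ..}, ...]. A call has exactly 8 rows; each row shifts and turns the commanded pose from where the row before left it, along the tool's axes as they then stand; what a row does not reach is not made up. A row lasts 1/10 s, in which the tool goes at most 50 mm and 8.59 degrees, less where a joint would pass 70% of its speed; a pose out of reach is approached as far as the arm can. A call is refused whole if a number of a shift passes 1 or a number of a turn 0.15, either way. A call with a gripper value outside its range is refused whole. "grip" is the finger opening in mm, from 0 to 85.4, set as the call begins (left out, the last holds). The fingers move at their own pace and stop on an object; "newtons" is the grip in N (left out, the last holds). Time passes only in rows, so rows that do not move let the fingers close, or fill a call up. It gives the time, the measured TCP pose, the force, the opening and the grip force at its end, in the units of the state.
- ctrl.get_obs(): the state, without advancing time (a new reading comes with each control period).
- ctrl.get_image(name): name is "scene" or "top"; returns the picture (384x512x3 uint8, red, green, blue); there is no depth.
- ctrl.calibration(name): a dict with "fx", "fy", "cx", "cy" (pixels), "R" (3x3) and "t" (3): a world point X has camera coordinates R X + t. Camera axes: x right, y down, z forward; pixel columns grow to the right and rows downward; lengths in m; the calibration is good to about 2 mm. A picture is of the moment at which its call begins. calibration takes no time and is no camera call.
- ctrl.finish_job(): hands the job in; it is judged then, once.
Trained networks look in the newest picture that a camera, given by its name, has taken for a name from the list of things; names that differ only in an ending like _2 or _b are one class to them, and where a whole thing is asked for, a point or a joint stands for the part that bears it (a point fixed in the world has none). Each returns a list of dicts, best first, with "confidence" (0 to 1); they miss things now and then, are a little off and sometimes report something else, mostly with a low value. They report only what shows in the picture. A call takes as long as a camera call. They do not tell look-alikes from the thing itself.
- ctrl.look_for(camera, query): "rect" ([left, top, width, height] in pixels, round what is visible of it).
- ctrl.mark_of(camera, query): "pixel" ([column, row] in pixels: a listed point, or the origin of a listed thing).
The state is a dict: "t": time; "q": joint angles; "dq": joint speeds; "effort": joint torques, N m; "tool_pos": TCP position; "tool_rot": TCP orientation; "contact_force": force on the tool from outside, world axes, zero at the start; "wrist_torque": the same for the moment, N m; "opening": finger opening in m; "grip_force": force on a finger pad.
Only numpy, scipy, OpenCV 4.12 (cv2) and the standard library are available. Lean on these libraries where they do the work, as an engineer would, in place of code of your own. Each camera call takes 0.05 s, during which the arm holds its last target. There are 200 camera calls.

## Working session

There is one attempt and no reset: what is moved stays moved. The work goes in short steps, Python scripts to look and compute and a tool call to move; the robot and the scene stay as the last step left them, time stands still between calls to the robot, and variables do not carry over. Pictures are saved under pics/ and viewed, at most 10 in all, crops included, and the job is handed in when it is done.

Besides the shell and the picture viewer there is one more tool, called after "Request:" as name([rows], argument=value, ...), one row to a line, values as JSON. carry_out: Moves the arm, as the interface text tells. Its arguments: {"type":"object","properties":{"moves":{"type":"array"},"grip":{"type":"number"},"newtons":{"type":"number"}},"required":["moves"]}

```bash
mkdir -p pics; ls
cat > h.py <<'E'
import numpy as np, cv2
from station import ctrl
from scipy.spatial.transform import Rotation as Ro
def ray(cam,px):
    c=ctrl.calibration(cam);R=np.array(c["R"]);t=np.array(c["t"])
    d=R.T@np.array([(px[0]-c["cx"])/c["fx"],(px[1]-c["cy"])/c["fy"],1.]);return -R.T@t,d/np.linalg.norm(d)
def atz(cam,px,z):
    o,d=ray(cam,px);return o+d*(z-o[2])/d[2]
def proj(cam,X):
    c=ctrl.calibration(cam);p=np.array(c["R"])@X+np.array(c["t"]);return np.array([c["fx"]*p[0]/p[2]+c["cx"],c["fy"]*p[1]/p[2]+c["cy"]])
def tri(a,b):
    (o1,d1),(o2,d2)=ray(*a),ray(*b)
    A=np.eye(3)-np.outer(d1,d1);B=np.eye(3)-np.outer(d2,d2)
    return np.linalg.solve(A+B,A@o1+B@o2)
def snap(cam,f,box=None,s=1):
    im=ctrl.get_image(cam)[:,:,::-1]
    if box: im=im[box[1]:box[3],box[0]:box[2]]
    cv2.imwrite("pics/"+f,cv2.resize(im,None,fx=s,fy=s,interpolation=cv2.INTER_CUBIC))
E
python3 - <<'E'
from h import *
np.set_printoptions(precision=4,suppress=True)
for c in("scene","top"):
    snap(c,c+"0.png",s=1.5)
    print(c,ray(c,(256,192)))
    for q in("lid_mid","jar_mid","jar","well_floor"):
        for r in ctrl.mark_of(c,q)[:3]: print(q,r,atz(c,r["pixel"],{"lid_mid":.0795,"jar_mid":.042,"jar":0,"well_floor":.012}[q]))
o=ctrl.get_obs();print(o)
E
```

```text
pics
scene (array([ 1.3625, -0.3764,  0.9257]), array([-0.6868,  0.2911, -0.666 ]))
lid_mid {'pixel': [319.2, 185.2], 'confidence': 0.72} [0.5455 0.1761 0.0795]
lid_mid {'pixel': [217.6, 231.2], 'confidence': 0.64} [ 0.5883 -0.1645  0.0795]
jar_mid {'pixel': [318.1, 194.9], 'confidence': 0.91} [0.5468 0.1745 0.042 ]
jar_mid {'pixel': [275.1, 184.9], 'confidence': 0.81} [0.4471 0.0776 0.042 ]
jar {'pixel': [274.6, 191.8], 'confidence': 0.9} [0.4334 0.0827 0.    ]
jar {'pixel': [319.7, 205.0], 'confidence': 0.76} [0.5507 0.1813 0.    ]
jar {'pixel': [93.7, 259.5], 'confidence': 0.52} [ 0.4651 -0.493   0.    ]
well_floor {'pixel': [219.0, 233.7], 'confidence': 0.65} [ 0.5375 -0.1475  0.012 ]
top (array([ 0.3128, -0.0014,  1.3476]), array([ 0.1538, -0.0006, -0.9881]))
lid_mid {'pixel': [195.5, 179.6], 'confidence': 0.76} [0.5506 0.1851 0.0795]
jar_mid {'pixel': [234.6, 216.1], 'confidence': 0.86} [0.44   0.0657 0.042 ]
jar_mid {'pixel': [199.4, 179.5], 'confidence': 0.52} [0.5579 0.1782 0.042 ]
jar {'pixel': [314.9, 127.6], 'confidence': 0.7} [ 0.7393 -0.2015  0.    ]
jar {'pixel': [234.7, 214.9], 'confidence': 0.61} [0.448  0.0675 0.    ]
jar {'pixel': [200.4, 185.8], 'confidence': 0.55} [0.5447 0.1803 0.    ]
well_floor {'pixel': [294.7, 185.6], 'confidence': 0.77} [ 0.5406 -0.1278  0.012 ]
{'t': 0.5, 'q': array([ 0.988 ,  0.0527,  1.613 , -0.    ,  1.476 , -0.119 ]), 'dq': array([-0.0009,  0.0006, -0.0007,  0.0012,  0.0014, -0.    ]), 'effort': array([ -0.0006, -39.3218, -37.0025,  -0.0001,   0.0013,   0.    ]), 'tool_pos': array([0.2796, 0.5589, 0.2312]), 'tool_rot': array([-0.722 , -3.0575,  0.0001]), 'contact_force': array([ 0.0618, -0.0985, -0.8737]), 'wrist_torque': array([ 0.0199, -0.0009, -0.0378]), 'grip_force': 0.0, 'opening': 0.08526082235305252}
```

View pics/scene0.png

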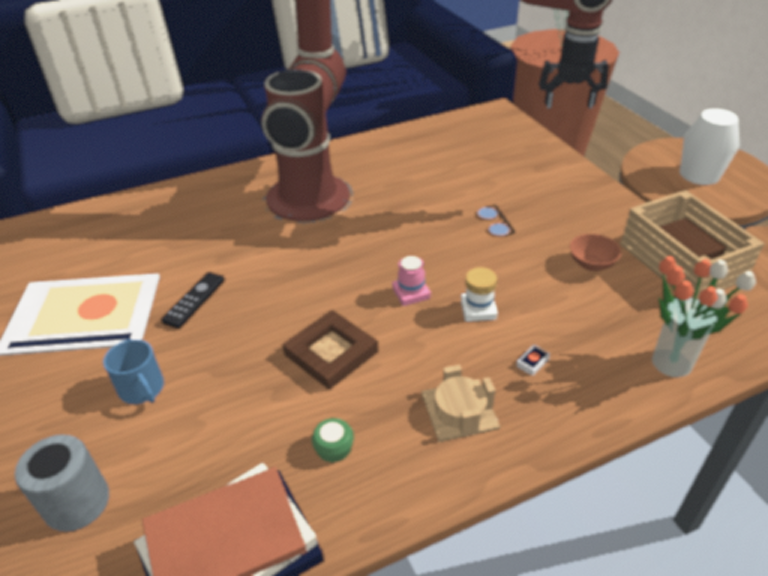

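View pics/top0.png

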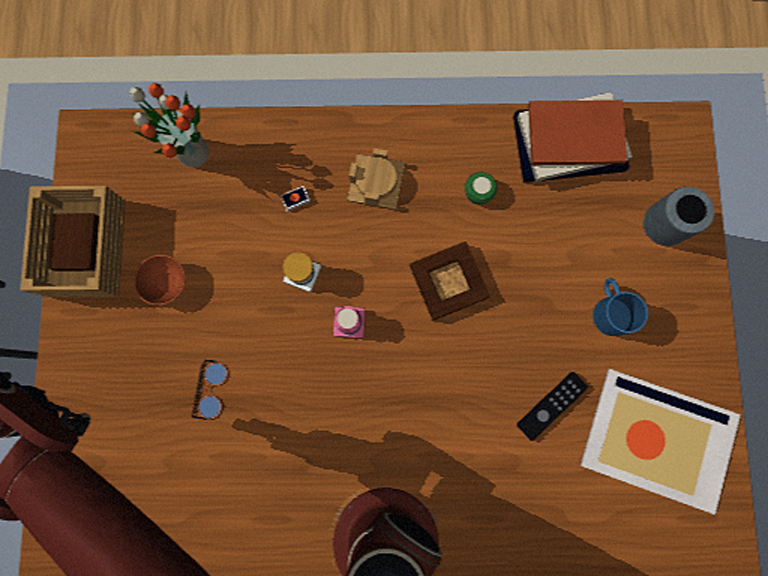

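The real jar (brass lid, white foot) is at scene pixel (320,195) and top pixel (200,180). The pink look-alike is at top (233,214), and the stand at top (300,187), scene (220,232). Next I fit wireframes for precise poses.

```bash
cat >> h.py <<'E'
from scipy.ndimage import map_coordinates
from scipy.optimize import differential_evolution
def grad(cam,im=None):
    g=cv2.GaussianBlur((ctrl.get_image(cam) if im is None else im).astype(np.float32),(0,0),1.0)
    gx=cv2.Sobel(g,cv2.CV_32F,1,0);gy=cv2.Sobel(g,cv2.CV_32F,0,1)
    return gx,gy
def sq(s,z,n=25):
    u=np.linspace(-s/2,s/2,n);k=np.full(n,s/2);zz=np.full(n,z)
    return [np.c_[u,k,zz],np.c_[u,-k,zz],np.c_[k,u,zz],np.c_[-k,u,zz]]
def circ(r,z,n=60):
    a=np.linspace(0,2*np.pi,n);return [np.c_[r*np.cos(a),r*np.sin(a),a*0+z]]
def projN(cam,X):
    c=ctrl.calibration(cam);p=X@np.array(c["R"]).T+np.array(c["t"])
    return np.c_[c["fx"]*p[:,0]/p[:,2]+c["cx"],c["fy"]*p[:,1]/p[:,2]+c["cy"]]
def score(G,cam,lines,x,y,a,z0=0):
    R=Ro.from_rotvec([0,0,a]).as_matrix();s=0
    for L in lines:
        p=projN(cam,L@R.T+[x,y,z0]);t=np.gradient(p,axis=0);t/=np.linalg.norm(t,axis=1)[:,None]+1e-9
        g=0
        for k in range(3):
            gx=map_coordinates(G[0][...,k],[p[:,1],p[:,0]],order=1,mode="nearest");gy=map_coordinates(G[1][...,k],[p[:,1],p[:,0]],order=1,mode="nearest")
            g=g+(-gx*t[:,1]+gy*t[:,0])**2
        s+=np.minimum(np.sqrt(g),300).mean()
    return s/len(lines)
def fit(cams,lines,x,y,w=.02,z0=0):
    Gs={c:grad(c) for c in cams}
    r=differential_evolution(lambda v:-sum(score(Gs[c],c,lines,*v,z0) for c in cams),[(x-w,x+w),(y-w,y+w),(-.8,.8)],seed=0,tol=1e-6)
    return r.x,-r.fun
E
python3 - <<'E'
from h import *
np.set_printoptions(precision=4,suppress=True)
st=sq(.13,.032)+sq(.075,.032)
lid=circ(.03,.09); jar=sq(.064,.02)+sq(.064,.004)
for cs in(["top"],["scene"],["top","scene"]):
    print(cs,"stand",fit(cs,st,.54,-.135),"lid",fit(cs,lid,.55,.18,.015),"foot",fit(cs,jar,.55,.18,.015))
E
```

```text
Traceback (most recent call last):
  File "h.py", line 45, in fit
    r=differential_evolution(lambda v:-sum(score(Gs[c],c,lines,*v,z0) for c in cams),[(x-w,x+w),(y-w,y+w),(-.8,.8)],seed=0,tol=1e-6)
  File "h.py", line 45, in <lambda>
    r=differential_evolution(lambda v:-sum(score(Gs[c],c,lines,*v,z0) for c in cams),[(x-w,x+w),(y-w,y+w),(-.8,.8)],seed=0,tol=1e-6)
                                       ~~~^^^^^^^^^^^^^^^^^^^^^^^^^^^^^^^^^^^^^^^^^^
  File "h.py", line 45, in <genexpr>
    r=differential_evolution(lambda v:-sum(score(Gs[c],c,lines,*v,z0) for c in cams),[(x-w,x+w),(y-w,y+w),(-.8,.8)],seed=0,tol=1e-6)
                                           ~~~~~^^^^^^^^^^^^^^^^^^^^^
  File "h.py", line 36, in score
    p=projN(cam,L@R.T+[x,y,z0]);t=np.gradient(p,axis=0);t/=np.linalg.norm(t,axis=1)[:,None]+1e-9
  File "h.py", line 31, in projN
    c=ctrl.calibration(cam);p=X@np.array(c["R"]).T+np.array(c["t"])
ValueError: time passes only in moves, steps and waits
```

```bash
sed -i 's/ctrl\.calibration(cam)/cal(cam)/' h.py; sed -i '3a from functools import lru_cache\n@lru_cache(None)\ndef cal(cam): return ctrl.calibration(cam)' h.py
cat > m.py <<'E'
from h import *
np.set_printoptions(precision=4,suppress=True)
st=sq(.13,.032)+sq(.075,.032)
lid=circ(.03,.09); jar=sq(.064,.02)+sq(.064,.004)
for cs in(["top"],["scene"],["top","scene"]):
    print(cs,"stand",fit(cs,st,.54,-.135),"lid",fit(cs,lid,.55,.18,.015),"foot",fit(cs,jar,.55,.18,.015))
print(ctrl.get_obs()["t"])
E
python3 m.py
```

```text
['top'] stand (array([ 0.5345, -0.1374,  0.3733]), np.float64(135.70949412065954)) lid (array([ 0.5552,  0.1765, -0.6756]), np.float64(208.66345401102146)) foot (array([ 0.556 ,  0.1759, -0.4149]), np.float64(197.1689230956793))
['scene'] stand (array([ 0.5357, -0.1429,  0.3764]), np.float64(148.74803609110253)) lid (array([ 0.5541,  0.1749, -0.7267]), np.float64(175.25346892646834)) foot (array([ 0.5436,  0.1815, -0.4148]), np.float64(185.07008574385281))
['top', 'scene'] stand (array([ 0.5353, -0.1398,  0.3699]), np.float64(263.6707058456185)) lid (array([ 0.5548,  0.1758, -0.8   ]), np.float64(380.9566682966615)) foot (array([ 0.5561,  0.1756, -0.4203]), np.float64(385.84204387079))
1.15
```

```bash
cat > go.py <<'E'
import sys
from h import *
np.set_printoptions(precision=3,suppress=True)
def go(p,yaw=None):
    o=ctrl.get_obs();R=Ro.from_rotvec(o["tool_rot"]).as_matrix()
    d=R.T@(np.array(p)-o["tool_pos"])/.025
    print("t",o["t"],"pos",o["tool_pos"],"yaw y",np.arctan2(R[1,1],R[0,1]),"tilt z",R[:,2],"F",o["contact_force"],"T",o["wrist_torque"],"open",o["opening"],o["grip_force"],"q6",o["q"][5])
    print("units tool xyz",d)
if __name__=="__main__": go([float(v) for v in sys.argv[1:4]])
E
python3 go.py .555 .176 .16
```

```text
t 1.15 pos [0.28  0.559 0.231] yaw y 1.106998598461135 tilt z [ 0.  0. -1.] F [ 0.141 -0.471 -0.085] T [-0.012  0.019  0.006] open 0.08529219605219819 0.0 q6 -0.11900303759352998
units tool xyz [-16.705  -8.773   2.854]
```

Request:
carry_out([
  {"x":-1,"y":-0.55,"z":0},
  {"x":-1,"y":-0.55,"z":0},
  {"x":-1,"y":-0.55,"z":0},
  {"x":-1,"y":-0.55,"z":0},
  {"x":-1,"y":-0.55,"z":0},
  {"x":-1,"y":-0.55,"z":0},
  {"x":-1,"y":-0.55,"z":0},
  {"x":-1,"y":-0.55,"z":0},
], grip=85, newtons=40)

```text
validation failed for argument at $.mo...
```

Request:
carry_out([
  {"x":-1,"y":-0.55,"z":0.3},
  {"x":-1,"y":-0.55,"z":0.4},
  {"x":-1,"y":-0.55,"z":0.4},
  {"x":-1,"y":-0.55,"z":0.5},
  {"x":-1,"y":-0.55,"z":0.4},
  {"x":-1,"y":-0.55,"z":0.3},
  {"x":-1,"y":-0.55,"z":0.3},
  {"x":-0.7,"y":-0.52,"z":0.2},
])

```text
validation failed for argument at $.mo...
```

```bash
python3 go.py .555 .176 .056; python3 -c "
from h import *
a=ctrl.get_image('top')[130:230,140:270,::-1];b=ctrl.get_image('scene')[130:230,260:390,::-1]
cv2.imwrite('pics/a.png',cv2.resize(np.hstack([a,b]),None,fx=3,fy=3,interpolation=2))"
```

```text
t 1.15 pos [0.28  0.559 0.231] yaw y 1.106998598461135 tilt z [ 0.  0. -1.] F [ 0.141 -0.471 -0.085] T [-0.012  0.019  0.006] open 0.08529219605219819 0.0 q6 -0.11900303759352998
units tool xyz [-16.705  -8.773   7.014]
```

View pics/a.png

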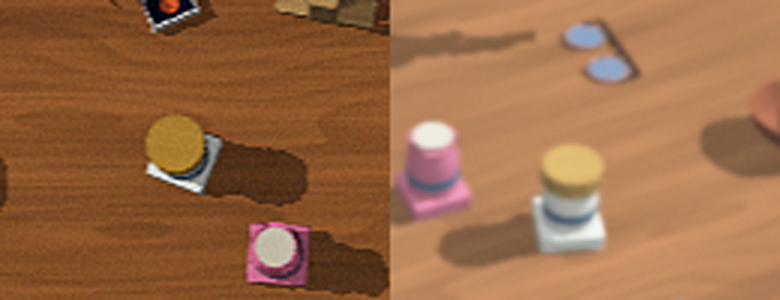

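The picture shows the arm hasn't moved: the lid is at top (198,178). The call needs all four keys in every row.

Request:
carry_out([
  {"x":-1,"y":-0.55,"z":0,"turn":0},
  {"x":-1,"y":-0.55,"z":0,"turn":0},
  {"x":-1,"y":-0.55,"z":0,"turn":0},
  {"x":-1,"y":-0.55,"z":0,"turn":0},
  {"x":-1,"y":-0.55,"z":0,"turn":0},
  {"x":-1,"y":-0.55,"z":0,"turn":0},
  {"x":-1,"y":-0.55,"z":0,"turn":0},
  {"x":-1,"y":-0.55,"z":0,"turn":0},
], grip=85, newtons=40)

```text
t: 2.05
tool_pos: [0.4098, 0.3701, 0.2315]
tool_rot: [0.722, 3.057, 0.0]
contact_force: [0.7, -0.1, -0.5]
opening: 0.085
grip_force: 0.0
```

Request:
carry_out([
  {"x":-1,"y":-0.55,"z":0.3,"turn":0},
  {"x":-1,"y":-0.55,"z":0.4,"turn":0},
  {"x":-1,"y":-0.55,"z":0.4,"turn":0},
  {"x":-1,"y":-0.55,"z":0.5,"turn":0},
  {"x":-1,"y":-0.55,"z":0.4,"turn":0},
  {"x":-1,"y":-0.55,"z":0.3,"turn":0},
  {"x":-1,"y":-0.55,"z":0.3,"turn":0},
  {"x":-0.7,"y":-0.5,"z":0.2,"turn":0},
])

```text
t: 2.85
tool_pos: [0.5335, 0.1863, 0.1608]
tool_rot: [-0.723, -3.057, 0.001]
contact_force: [-0.1, 0.5, -0.7]
opening: 0.0851
grip_force: 0.0
```

```bash
python3 go.py .555 .176 .056; python3 -c "
from h import *
a=ctrl.get_image('top')[130:230,140:270,::-1];b=ctrl.get_image('scene')[130:230,260:390,::-1]
cv2.imwrite('pics/b.png',cv2.resize(np.hstack([a,b]),None,fx=3,fy=3,interpolation=2))"
```

```text
t 2.85 pos [0.533 0.186 0.161] yaw y 1.106129535672948 tilt z [-0. -0. -1.] F [-0.086  0.478 -0.655] T [0.014 0.034 0.005] open 0.0850624768502981 0.0 q6 -0.9016569659854891
units tool xyz [-0.954  0.018  4.191]
```

View pics/b.png

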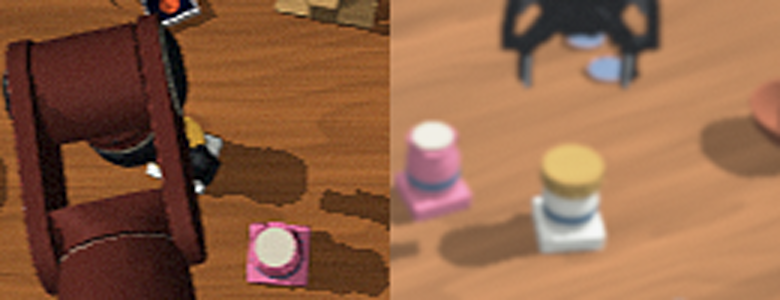

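The gripper is in view above and behind the jar, with the lid still at scene (320,185). It needs one unit more in −x, then it can go down.

Request:
carry_out([
  {"x":-0.6,"y":0,"z":0,"turn":0},
  {"x":-0.4,"y":0,"z":0.2,"turn":0},
  {"x":0,"y":0,"z":0.8,"turn":0},
  {"x":0,"y":0,"z":0.8,"turn":0},
  {"x":0,"y":0,"z":0.8,"turn":0},
  {"x":0,"y":0,"z":0.8,"turn":0},
  {"x":0,"y":0,"z":0.6,"turn":0},
  {"x":0,"y":0,"z":0.2,"turn":0},
])

```text
t: 3.75
tool_pos: [0.5541, 0.1767, 0.0542]
tool_rot: [-0.721, -3.055, 0.002]
contact_force: [-0.5, -0.7, 0.3]
opening: 0.0851
grip_force: 0.0
```

```bash
python3 go.py .555 .176 .056; python3 -c "
from h import *
a=ctrl.get_image('top')[130:230,140:270,::-1];b=ctrl.get_image('scene')[130:230,260:390,::-1]
cv2.imwrite('pics/c.png',cv2.resize(np.hstack([a,b]),None,fx=3,fy=3,interpolation=2))"
```

```text
t 3.75 pos [0.554 0.177 0.054] yaw y 1.107540564499598 tilt z [-0.003 -0.001 -1.   ] F [-0.496 -0.744  0.291] T [-0.015  0.015 -0.059] open 0.08513151656492526 0.0 q6 -0.926870739215823
units tool xyz [-0.043 -0.008 -0.072]
```

View pics/c.png

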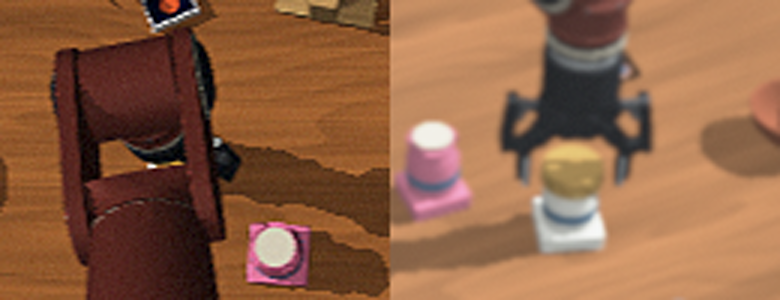

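The fingers straddle the lid at scene (320,185), so I close on it.

Request:
carry_out([
  {"x":0,"y":0,"z":0,"turn":0},
  {"x":0,"y":0,"z":0,"turn":0},
  {"x":0,"y":0,"z":0,"turn":0},
  {"x":0,"y":0,"z":0,"turn":0},
  {"x":0,"y":0,"z":0,"turn":0},
  {"x":0,"y":0,"z":0,"turn":0},
  {"x":0,"y":0,"z":0,"turn":0},
  {"x":0,"y":0,"z":0,"turn":0},
], grip=50, newtons=45)

```text
t: 4.65
tool_pos: [0.5561, 0.1765, 0.058]
tool_rot: [0.722, 3.055, 0.001]
contact_force: [-2.4, -2.0, 6.3]
opening: 0.0589
grip_force: 48.6
```

```bash
python3 go.py .555 .176 .056; python3 -c "
from h import *
np.set_printoptions(precision=4,suppress=True)
jar=sq(.064,.02)+sq(.064,.004)
print(fit(['scene'],jar,.55,.178,.015))
b=ctrl.get_image('scene')[140:220,270:370,::-1]
cv2.imwrite('pics/d.png',cv2.resize(b,None,fx=6,fy=6,interpolation=2))"
```

```text
t 4.65 pos [0.556 0.176 0.058] yaw y 1.1069999290941697 tilt z [ 0.002 -0.    -1.   ] F [-2.362 -2.043  6.34 ] T [-0.236  0.284  0.098] open 0.0589171593220607 48.60169223172875 q6 -0.9268367126900386
units tool xyz [ 0.029 -0.037  0.079]
(array([ 0.5587,  0.1739, -0.4178]), np.float64(196.83963720206773))
```

View pics/d.png

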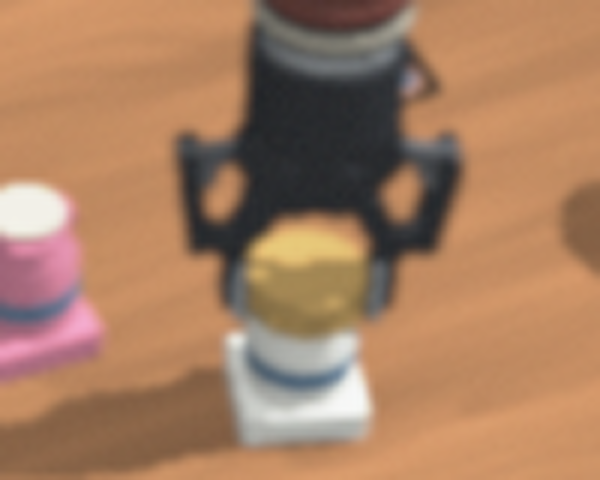

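The lid is held at scene (320,187), with the jar upright and not turned. Now lift about 70 mm and turn 0.78 rad in the air.

Request:
carry_out([
  {"x":0,"y":0,"z":-0.2,"turn":0},
  {"x":0,"y":0,"z":-0.4,"turn":0},
  {"x":0,"y":0,"z":-0.6,"turn":0.1},
  {"x":0,"y":0,"z":-0.6,"turn":0.14},
  {"x":0,"y":0,"z":-0.5,"turn":0.14},
  {"x":0,"y":0,"z":-0.3,"turn":0.14},
  {"x":0,"y":0,"z":-0.2,"turn":0.14},
  {"x":0,"y":0,"z":0,"turn":0.12},
])

```text
t: 5.55
tool_pos: [0.5552, 0.1767, 0.1272]
tool_rot: [1.837, 2.548, 0.001]
contact_force: [-1.6, -0.6, -4.6]
opening: 0.0592
grip_force: 49.5
```

```bash
python3 go.py .535 -.14 .128; python3 -c "
from h import *
np.set_printoptions(precision=4,suppress=True)
jar=sq(.064,.02)+sq(.064,.004)
print(fit(['scene'],jar,.555,.176,.015,z0=ctrl.get_obs()['tool_pos'][2]-.0575))"
```

```text
t 5.55 pos [0.555 0.177 0.127] yaw y 0.32175404217138864 tilt z [ 0.001  0.    -1.   ] F [-1.593 -0.611 -4.623] T [ 0.022 -0.033 -0.055] open 0.059161936535425626 49.52100911758862 q6 -0.1414915049240631
units tool xyz [-11.763  -4.774  -0.04 ]
(array([0.5505, 0.1885, 0.4751]), np.float64(157.73827055360948))
```

Request:
carry_out([
  {"x":-0.3,"y":-0.1,"z":0,"turn":0},
  {"x":-0.6,"y":-0.3,"z":0,"turn":0},
  {"x":-0.8,"y":-0.3,"z":0,"turn":0},
  {"x":-0.9,"y":-0.4,"z":0,"turn":0},
  {"x":-0.9,"y":-0.4,"z":0,"turn":0},
  {"x":-0.9,"y":-0.4,"z":0,"turn":0},
  {"x":-0.9,"y":-0.4,"z":0,"turn":0},
  {"x":-0.9,"y":-0.3,"z":0,"turn":0},
])

```text
t: 6.4
tool_pos: [0.5422, 0.0067, 0.1259]
tool_rot: [-1.829, -2.554, 0.002]
contact_force: [1.0, 0.1, -4.7]
opening: 0.0589
grip_force: 49.5
```

Request:
carry_out([
  {"x":-0.9,"y":-0.4,"z":0,"turn":0},
  {"x":-0.9,"y":-0.4,"z":0,"turn":0},
  {"x":-0.9,"y":-0.4,"z":0,"turn":0},
  {"x":-0.9,"y":-0.4,"z":0,"turn":0},
  {"x":-0.9,"y":-0.3,"z":0,"turn":0},
  {"x":-0.7,"y":-0.2,"z":0,"turn":0},
  {"x":-0.36,"y":-0.1,"z":0,"turn":0},
  {"x":0,"y":0,"z":0,"turn":0},
])

```text
t: 7.2
tool_pos: [0.5353, -0.1419, 0.1262]
tool_rot: [-1.832, -2.552, 0.0]
contact_force: [-0.4, -0.4, -4.3]
opening: 0.059
grip_force: 49.6
```

```bash
python3 go.py .535 -.14 .09; python3 -c "
from h import *
np.set_printoptions(precision=4,suppress=True)
z=ctrl.get_obs()['tool_pos'][2]-.0575
jar=sq(.064,.02)+sq(.06,0)
print(fit(['scene'],jar,.535,-.14,.015,z0=z),fit(['scene'],circ(.028,.042),.535,-.14,.012,z0=z))
st=sq(.13,.032); print(fit(['scene'],st,.535,-.14,.012),fit(['scene'],st+sq(.075,.032),.535,-.14,.012))
b=ctrl.get_image('scene')[180:280,170:270,::-1]
cv2.imwrite('pics/e.png',cv2.resize(b,None,fx=6,fy=6,interpolation=2))"
```

```text
t 7.2 pos [ 0.535 -0.142  0.126] yaw y 0.32550710323417914 tilt z [-0. -0. -1.] F [-0.375 -0.415 -4.258] T [ 0.014 -0.001 -0.063] open 0.059007361907970415 49.57952624659811 q6 -0.7187734026312487
units tool xyz [0.075 0.011 1.447]
(array([ 0.5272, -0.1341, -0.0732]), np.float64(170.09820458830825)) (array([ 0.547 , -0.1462,  0.3902]), np.float64(182.42767366956662))
(array([ 0.5456, -0.1385,  0.194 ]), np.float64(133.03958383984758)) (array([ 0.5376, -0.1401,  0.3001]), np.float64(143.31194191215297))
```

View pics/e.png

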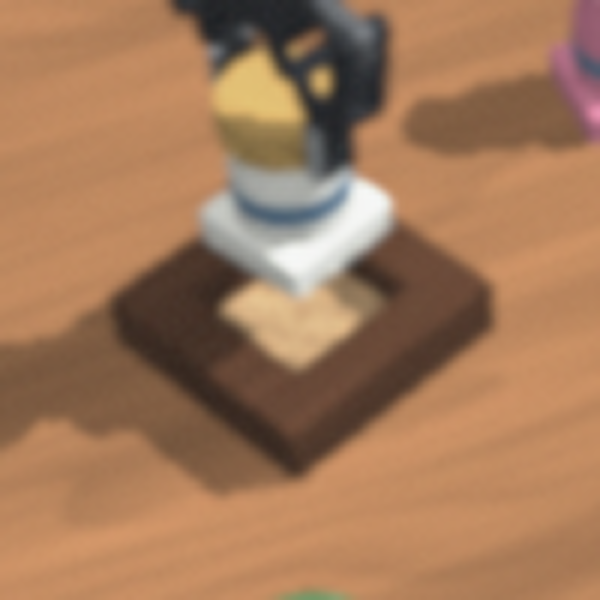

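```bash
cat > hull.py <<'E'
from h import *
np.set_printoptions(precision=4,suppress=True)
def hullpts(cam,P,v):
    R=Ro.from_rotvec([0,0,v[2]]).as_matrix();p=projN(cam,P@R.T+[v[0],v[1],0]).astype(np.float32)
    h=cv2.convexHull(p)[:,0];return [np.linspace(h[i],h[(i+1)%len(h)],40)[2:-2] for i in range(len(h))]
def sc(G,cam,P,v):
    s=n=0
    for p in hullpts(cam,P,v):
        l=np.linalg.norm(p[-1]-p[0]);t=(p[-1]-p[0])/(l+1e-9)
        q=(p+.5)*1.5-.5;g=0
        for k in range(3):
            gx,gy=[map_coordinates(G[i][...,k],[q[:,1],q[:,0]],order=1,mode="nearest") for i in(0,1)]
            g=g+(-gx*t[1]+gy*t[0])**2
        s+=l*np.minimum(np.sqrt(g),150).mean();n+=l
    return s/n
def sqs(s,z): return np.array([[a*s/2,b*s/2,z] for a in(-1,1) for b in(-1,1)])
def run(f,P,x,y,a,cams=("top","scene")):
    G={c:grad(c,cv2.imread("pics/"+f[c])) for c in cams}
    for cs in [[c] for c in cams]+([list(cams)] if len(cams)>1 else []):
        r=differential_evolution(lambda v:-sum(sc(G[c],c,P,v) for c in cs),[(x-.015,x+.015),(y-.015,y+.015),(a-.15,a+.15)],seed=0,tol=1e-6)
        print(cs,r.x,-r.fun)
f={"top":"top0.png","scene":"scene0.png"}
run(f,np.r_[sqs(.13,0),sqs(.13,.032)],.536,-.139,.37)
run(f,np.r_[sqs(.06,0),sqs(.064,.004),sqs(.064,.02)],.555,.176,-.415)
snap("scene","now.png",s=1.5);z=ctrl.get_obs()["tool_pos"][2]-.0575;print(z)
run({"scene":"now.png"},np.r_[sqs(.06,z),sqs(.064,z+.004),sqs(.064,z+.02)],.536,-.141,.37,("scene",))
run({"scene":"now.png"},np.r_[sqs(.13,0),sqs(.13,.032)],.536,-.139,.37,("scene",))
E
python3 hull.py
```

```text
['top'] [ 0.5347 -0.1416  0.3757] 126.46977996826172
['scene'] [ 0.5336 -0.1424  0.3767] 149.2886962890625
['top', 'scene'] [ 0.5347 -0.1418  0.3757] 275.5719909667969
['top'] [ 0.5593  0.1771 -0.4519] 111.26782989501953
['scene'] [ 0.5554  0.1753 -0.414 ] 145.26414489746094
['top', 'scene'] [ 0.5556  0.1759 -0.4218] 252.5281982421875
0.0687031148614578
['scene'] [ 0.5379 -0.1403  0.3073] 126.13911437988281
['scene'] [ 0.5339 -0.141   0.3562] 136.53456115722656
```

Stand and held jar agree to within 1 mm and about 1°. Lowering into the mouth.

Request:
carry_out([
  {"x":0,"y":0,"z":0.4,"turn":0},
  {"x":0,"y":0,"z":0.5,"turn":0},
  {"x":0,"y":0,"z":0.3,"turn":0},
  {"x":0,"y":0,"z":0.2,"turn":0},
  {"x":0,"y":0,"z":0.15,"turn":0},
  {"x":0,"y":0,"z":0.1,"turn":0},
  {"x":0,"y":0,"z":0.1,"turn":0},
  {"x":0,"y":0,"z":0.05,"turn":0},
])

```text
t: 8.3
tool_pos: [0.536, -0.1405, 0.0813]
tool_rot: [1.83, 2.553, 0.0]
contact_force: [0.2, 0.3, -4.6]
opening: 0.0591
grip_force: 49.6
```

```bash
python3 go.py .5347 -.1418 .0695
```

```text
t 8.3 pos [ 0.536 -0.14   0.081] yaw y 0.32690128480415775 tilt z [ 0.  0. -1.] F [ 0.165  0.282 -4.559] T [ 0.008 -0.06  -0.021] open 0.05914089764337784 49.588639320290895 q6 -0.717579372722796
units tool xyz [-0.034 -0.067  0.471]
```

No contact, and the foot is already below the mouth. Continue slowly to the floor.

Request:
carry_out([
  {"x":0,"y":0,"z":0.1,"turn":0},
  {"x":0,"y":0,"z":0.1,"turn":0},
  {"x":0,"y":0,"z":0.08,"turn":0},
  {"x":0,"y":0,"z":0.06,"turn":0},
  {"x":0,"y":0,"z":0.06,"turn":0},
  {"x":0,"y":0,"z":0.04,"turn":0},
  {"x":0,"y":0,"z":0.02,"turn":0},
  {"x":0,"y":0,"z":0,"turn":0},
])

```text
t: 9.1
tool_pos: [0.536, -0.1405, 0.0702]
tool_rot: [1.83, 2.553, -0.0]
contact_force: [-1.8, -0.5, -0.9]
opening: 0.0587
grip_force: 49.8
```

```bash
python3 go.py .5347 -.1418 .0695
```

```text
t 9.1 pos [ 0.536 -0.14   0.07 ] yaw y 0.32704102234549304 tilt z [ 0. -0. -1.] F [-1.794 -0.514 -0.856] T [-0.045  0.281  0.044] open 0.058711450032423076 49.84836002769043 q6 -0.7175504806593808
units tool xyz [-0.034 -0.066  0.028]
```

Request:
carry_out([
  {"x":0,"y":0,"z":0.04,"turn":0},
  {"x":0,"y":0,"z":0.02,"turn":0},
  {"x":0,"y":0,"z":0,"turn":-0.05},
  {"x":0,"y":0,"z":0,"turn":-0.05},
  {"x":0,"y":0,"z":0,"turn":-0.05},
  {"x":0,"y":0,"z":0,"turn":-0.05},
  {"x":0,"y":0,"z":0,"turn":-0.05},
  {"x":0,"y":0,"z":0,"turn":-0.05},
], newtons=55)

```text
t: 9.9
tool_pos: [0.5373, -0.1411, 0.07]
tool_rot: [1.425, 2.796, 0.001]
contact_force: [-0.4, -0.2, 1.0]
opening: 0.0589
grip_force: 58.5
```

```bash
python3 go.py .5347 -.1418 .0695; python3 -c "
from h import *
b=ctrl.get_image('scene')[180:280,170:270,::-1]
cv2.imwrite('pics/f.png',cv2.resize(b,None,fx=6,fy=6,interpolation=2))"
```

```text
t 9.9 pos [ 0.537 -0.141  0.07 ] yaw y 0.6281479534357471 tilt z [ 0.003 -0.001 -1.   ] F [-0.409 -0.205  1.045] T [ 0.036  0.177 -0.209] open 0.05893579652017695 58.51919208158506 q6 -1.0190451829376794
units tool xyz [ 0.038 -0.1    0.02 ]
```

View pics/f.png

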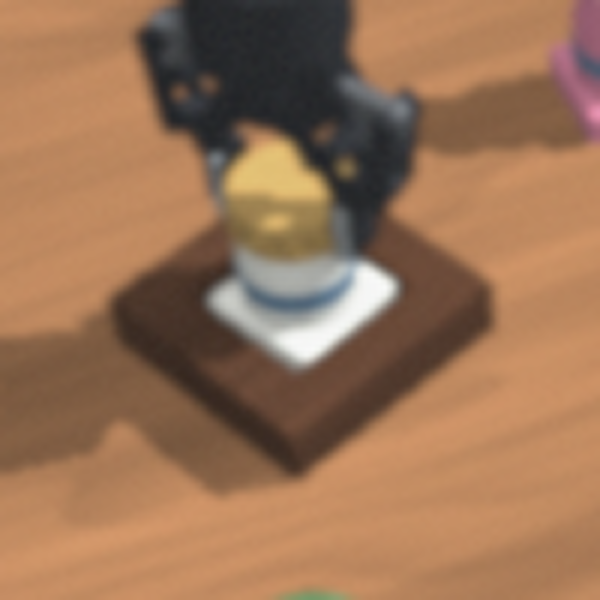

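The jar is seated, its foot flush with the stand top (crop centre (300,290)), and it did not turn with the lid. Continue unscrewing.

Request:
carry_out([
  {"x":0,"y":0,"z":0,"turn":-0.1},
  {"x":0,"y":0,"z":0,"turn":-0.12},
  {"x":0,"y":0,"z":0,"turn":-0.12},
  {"x":0,"y":0,"z":0,"turn":-0.12},
  {"x":0,"y":0,"z":0,"turn":-0.12},
  {"x":0,"y":0,"z":0,"turn":-0.12},
  {"x":0,"y":0,"z":0,"turn":-0.12},
  {"x":0,"y":0,"z":0,"turn":-0.08},
])

```text
t: 10.75
tool_pos: [0.5374, -0.1409, 0.0713]
tool_rot: [0.064, 3.138, -0.001]
contact_force: [-4.8, 1.2, 10.3]
opening: 0.0588
grip_force: 59.3
```

Request:
carry_out([
  {"x":0,"y":0,"z":0,"turn":0},
  {"x":0,"y":0,"z":0,"turn":0},
  {"x":0,"y":0,"z":0,"turn":0},
  {"x":0,"y":0,"z":-0.02,"turn":0},
  {"x":0,"y":0,"z":-0.02,"turn":0},
  {"x":0,"y":0,"z":-0.02,"turn":0},
  {"x":0,"y":0,"z":-0.02,"turn":0},
  {"x":0,"y":0,"z":0,"turn":0},
])

```text
t: 11.55
tool_pos: [0.5373, -0.1411, 0.0727]
tool_rot: [0.07, 3.138, -0.002]
contact_force: [-2.9, 0.8, 6.5]
opening: 0.0588
grip_force: 58.9
```

```bash
python3 go.py .5347 -.1418 .0695; python3 -c "
from h import *
b=ctrl.get_image('scene')[180:280,170:270,::-1]
cv2.imwrite('pics/g.png',cv2.resize(b,None,fx=6,fy=6,interpolation=2))"
```

```text
t 11.55 pos [ 0.537 -0.141  0.073] yaw y 1.5262915169313513 tilt z [ 0.003 -0.001 -1.   ] F [-2.93   0.784  6.492] T [ 0.127  0.398 -0.013] open 0.05881169947938765 58.908435590346926 q6 -1.9168389715580727
units tool xyz [ 0.103 -0.034  0.126]
```

View pics/g.png

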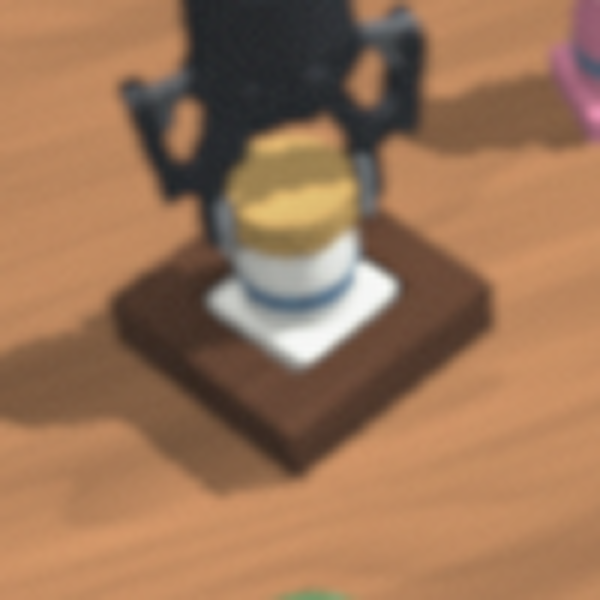

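The torque is gone and the seal pushes the lid up, so the thread has released; jar and foot are unchanged in the well. Lift straight off.

Request:
carry_out([
  {"x":0,"y":0,"z":-0.06,"turn":0},
  {"x":0,"y":0,"z":-0.1,"turn":0},
  {"x":0,"y":0,"z":-0.14,"turn":0},
  {"x":0,"y":0,"z":-0.2,"turn":0},
  {"x":0,"y":0,"z":-0.3,"turn":0},
  {"x":0,"y":0,"z":-0.3,"turn":0},
  {"x":0,"y":0,"z":-0.25,"turn":0},
  {"x":0,"y":0,"z":-0.1,"turn":0},
])

```text
t: 12.4
tool_pos: [0.5366, -0.1406, 0.1079]
tool_rot: [0.069, 3.139, -0.001]
contact_force: [-0.6, -0.2, -0.1]
opening: 0.0588
grip_force: 59.1
```

Request:
carry_out([
  {"x":0,"y":0,"z":0,"turn":0},
  {"x":0,"y":0,"z":0,"turn":0},
  {"x":0,"y":0,"z":0,"turn":0},
  {"x":0,"y":0,"z":0,"turn":0},
  {"x":0,"y":0,"z":0,"turn":0},
  {"x":0,"y":0,"z":0,"turn":0},
  {"x":0,"y":0,"z":0,"turn":0},
  {"x":0,"y":0,"z":0,"turn":0},
])

```text
t: 13.2
tool_pos: [0.5359, -0.1404, 0.1065]
tool_rot: [-0.069, -3.141, 0.0]
contact_force: [-0.4, -0.6, -0.7]
opening: 0.0589
grip_force: 59.1
```

```bash
python3 go.py .5347 -.1418 .11; python3 -c "
from h import *
b=ctrl.get_image('scene')[170:280,170:270,::-1]
cv2.imwrite('pics/h.png',cv2.resize(b,None,fx=5,fy=5,interpolation=2))"
```

```text
t 13.2 pos [ 0.536 -0.14   0.107] yaw y 1.5269888579053594 tilt z [-0. -0. -1.] F [-0.394 -0.595 -0.698] T [0.017 0.024 0.017] open 0.058937140884407005 59.058231110248016 q6 -1.917578628957541
units tool xyz [ 0.046 -0.057 -0.138]
```

View pics/h.png

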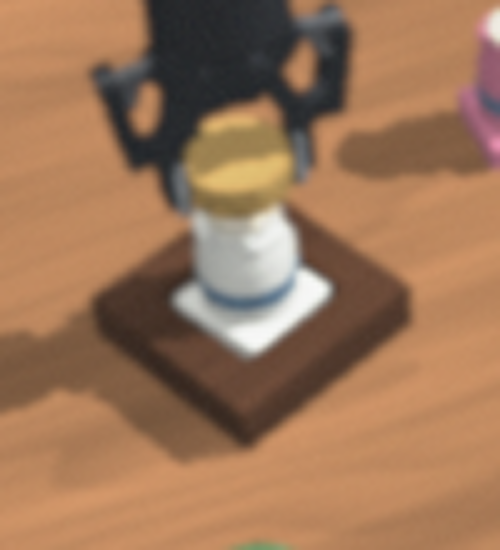

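The lid is held above the bare neck (crop (240,165)), about 21 mm clear of the mouth, and the jar is still seated in the well. Handing in.

```bash
python3 -c "
from station import ctrl
print(ctrl.finish_job())"
```

```text
the job is handed in; nothing more can be done
None
```

The jar is seated in the stand's well, and the lid is unscrewed and held level about 2 cm above its mouth; I handed the job in at about 13 s of the allowed 45 s.

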